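# Square a carton in the packing jig

## Robot

A 6-joint arm with a two-finger parallel gripper is mounted at the origin on the work surface. World frame = base frame: x ahead of the robot, y to its left, z up, the work surface at z = 0. Lengths are in m, angles in rad, forces in N, time in s.
With the tool pointing down it reaches from about 0.275 to 0.85 m from the base axis. Payload 5.2 kg.
Tool frame: the origin (TCP) lies between the finger pads; the fingertips stand 19 mm ahead of it and the grasp point (between the pads) is the TCP (robot.nose_length is the distance from the TCP to the fingertips, in m); z points along the fingers, y is the line along which they close (so a half turn about z gives the same grasp; the last joint's range is limited). The gripper opens to 85 mm and grips with 20 to 120 N. Pads are 22 mm wide; open, the fingers measure 114 mm over their backs; the gripper's body (76 mm by 85 mm) begins 54 mm behind the grasp point. The pads swing forward as they close: fully open they stand 13 mm farther back than shut.
Start: joints at [1.031, 0.259, 1.535, -0, 1.348, -0.203], TCP at [0.182, 0.519, 0.25] pointing down, gripper open.
Joint ranges: [-3.14, 3.14], [-0.91, 2.08], [0.19, 2.58], [-1.22, 4.36], [0.22, 2.71], [-3.12, 3.12]. Speed limits (rad/s): [2.57, 2.57, 3.14, 3.14, 3.14, 3.14].

## Interface

Orientations are given as a unit quaternion [x, y, z, w].
In Python, from cell import robot gives the robot as it stands. Calls block until the motion is done:
- robot.move_to(position, orientation): joint-space move of the TCP to a pose.
- robot.move_l(position, max_speed=0.15, ori=None, contact_N=None): straight line of the TCP; ori=None keeps the orientation; max_speed is the mean speed in m/s. With contact_N (N) it stops when the force on the tool has changed by that much, and returns True; else False.
- robot.goto_joints(angles): joint-space move.
- robot.gripper_to(opening, strength=None): finger opening in m; strength is the grip in N (None keeps the last); returns when the fingers have stopped.
- robot.sleep(seconds).
- robot.ik(position, orientation): joint angles nearest the present ones, or None.
- robot.grab_frame(name): name is "side" or "top"; returns a dict with "image" (480x640x3 uint8, red, green, blue), "z_map" (480x640 float32, m along the optical axis (not along the pixel's ray), 0 where there is no reading), "vfov" (degrees; the focal length in pixels is half the picture's height over the tangent of half this angle, whatever the lens; pixels are square), "cx", "cy" (the principal point, pixels), "view" (4x4, takes a point from world to camera coordinates). Camera axes: x right, y up, looking along -z (the intrinsics and any distortion apply to the point x, -y, -z); pixel columns grow to the right and rows downward; lengths in m; the calibration is good to about 2 mm. A picture is of the moment at which its call begins.
A pose or a line that the arm cannot do raises robot.PlanningError and nothing moves.
- robot.sign_off(): hands the job in; it is judged then, once.
Readings, each from a call of its own:
- robot.read_t(): time.
- robot.read_joint_pos(): joint angles.
- robot.read_qd(): joint speeds.
- robot.read_joint_efforts(): joint torques, N m.
- robot.read_tcp_pos(): TCP position.
- robot.read_orientation(): TCP orientation.
- robot.read_force(): force on the tool from outside, world axes, zero at the start.
- robot.read_torque(): the same for the moment, N m.
- robot.read_width(): finger opening in m.
- robot.read_grasp_force(): force on a finger pad.
Only numpy, scipy, OpenCV 4.12 (cv2) and the standard library are available. Lean on these libraries where they do the work, as an engineer would, in place of code of your own. Each camera call takes 0.05 s, during which the arm holds its last target. There are 200 camera calls.

## Task

Push the flat white carton along the bench until its long side is flat against the jig's fence and its end is up against the fixed end stop, and push the sliding stop along the fence until it closes up against the carton's other end. Push only: keep the carton flat on the bench, never lifted or tipped. Leave everything else on the bench where it is, and finish with the hand clear.

Things in the scene. Friction and masses are not known exactly. Their poses are not given: they have to be found in the camera images.
- carton: the flat white closed carton, 100 mm (its own x) by 150 mm (its own y) and 60 mm tall, about 0.3 to 0.55 kg, loose on the bench. Origin: centre of its underside. It starts between the robot and the fence, its own x pointing away from the robot, roughly towards the fence.
- jig: aluminium squaring jig, fixed to the bench. Its straight fence runs along the jig's own y from -210 to +210 mm, 50 mm tall, 12 mm thick (a 5 mm foot reaches x = 42 mm behind); its flat face is at the jig's x = 0 and looks to -x, towards the robot. Origin: on the bench, in the plane of that face, half-way along. x points away from the robot (turned up to 0.2 rad), z up.
- end_stop (a point): centre of the inner face of the fixed end stop, a plate 12 mm thick and 50 mm tall that stands out square from the fence, from the jig's x = 0 to -90 mm. The point is at jig x = -45, y = +130 mm, 25 mm above the bench; the face looks to the jig's -y. Axes as the jig's.
- slide_face (a point): sliding stop: dark steel plate 12 mm thick, square to the fence, from jig x = -2 to -72 mm, 3 to 49 mm above the bench. Point: centre of its inner face (looks to the jig's +y, axes as the jig's), 37 mm before the fence, 26 mm up. Push on the outer face, 12 mm behind. Its saddle over the fence (jig x -24 to +20 mm, to 40 mm behind the inner face) is 64 mm tall with its knob.
- slide (a joint): how far the sliding stop has moved along the fence towards the end stop, in m (0 to 0.19); its inner face is at the jig's y = -0.17 + this value, so it meets a carton that is tight in the corner at 0.150. It slides stiffly (about 2 N) and stays where it is left.
- jar_a: bystander: glass jar with a brass lid, 60 mm diameter, 80 mm tall, standing beside the end stop. Origin: centre of its underside
- jar_b: bystander: a like jar, standing behind the fence. Origin: centre of its underside
- tall_carton: bystander: small tall white carton, 75 x 75 mm and 95 mm tall; not the one to move. Origin: centre of its underside
- tape_roll: bystander: roll of brown tape lying flat, 96 mm across, 48 mm tall. Origin: centre of its underside
- tape_gun: bystander: red hand tape dispenser lying on its side, about 160 x 155 mm, 52 mm tall; origin near the middle of the red body
- cutter: bystander: black box cutter lying flat, 120 x 26 mm, 17 mm tall. Origin: centre of its underside
- glue_stick: bystander: white glue stick standing behind the fence, 28 mm diameter, 85 mm tall. Origin: centre of its underside
Mind the look-alikes: they are no part of the job. What is shaped like the carton but blue, purple or red is not meant.

How it is judged:
By the outcome, as a careful person would: the job done as asked, in the order asked, and still so for the second after the job is handed in, with the robot touching nothing.
It also fails if it takes over 48 s, if anything falls off the work surface, if the arm or the gripper's body presses on something with over 40 N, if the wrist force passes 120 N, or if a joint passes its speed limit or range.

## Working session

There is one attempt and no reset: what is moved stays moved. The work goes in short steps, each a Python script; the robot and the scene stay as the last script left them, time stands still between calls to the robot, and variables do not carry over. Pictures are saved under pics/ and viewed, at most 10 in all, crops included, and the job is handed in when it is done.

```bash
mkdir -p pics; ls; cat > h.py <<'E'
import numpy as np, cv2
from cell import robot
def grab(n):
    f=robot.grab_frame(n); f['f']=240/np.tan(np.radians(f['vfov'])/2); return f
def cloud(f):
    # world xyz per pixel from z_map
    v,u=np.mgrid[0:480,0:640]; z=f['z_map'].astype(float)
    c=np.stack([(u-f['cx'])/f['f']*z,-(v-f['cy'])/f['f']*z,-z,np.ones_like(z)],-1)
    p=c@np.linalg.inv(f['view']).T; p=p[...,:3]; p[z==0]=np.nan; return p
def ray(f,u,v,h):
    M=np.linalg.inv(f['view']); d=M[:3,:3]@[(u-f['cx'])/f['f'],-(v-f['cy'])/f['f'],-1]; o=M[:3,3]
    return o+d*(h-o[2])/d[2]
def save(f,n): cv2.imwrite('pics/'+n,f['image'][...,::-1])
E
python3 - <<'E'
from h import *
for n in('side','top'):
    f=grab(n); save(f,n+'1.png'); np.savez(n+'1.npz',**f)
    print({k:f[k] for k in f if k not in('image','z_map')}); print(np.round(np.linalg.inv(f['view'])[:3,3],3),(f['z_map']>0).mean())
print(robot.read_t())
E
```

```text
pics
{'vfov': 51.92574308168514, 'cx': 316.69359078865773, 'cy': 236.56202646742852, 'view': array([[ 0.83911817, -0.5439355 ,  0.00385512, -0.43065748],
       [ 0.35621696,  0.55485716,  0.75182645, -0.23675877],
       [-0.41108413, -0.62949798,  0.65934978, -0.91261911],
       [ 0.        ,  0.        ,  0.        ,  1.        ]]), 'f': np.float64(492.883302646048)}
[ 0.071 -0.677  0.781] 0.99603515625
{'vfov': 53.263681301801995, 'cx': 328.975138571641, 'cy': 233.22627949935236, 'view': array([[ 0.02908419, -0.99916295,  0.0287665 , -0.01387045],
       [ 0.99539859,  0.03157923,  0.09046763, -0.51546986],
       [-0.09130033,  0.02600295,  0.99548385, -1.23337477],
       [ 0.        ,  0.        ,  0.        ,  1.        ]]), 'f': np.float64(478.6044175495938)}
[0.401 0.034 1.275] 0.9960188802083333
0.1
```

View pics/top1.png

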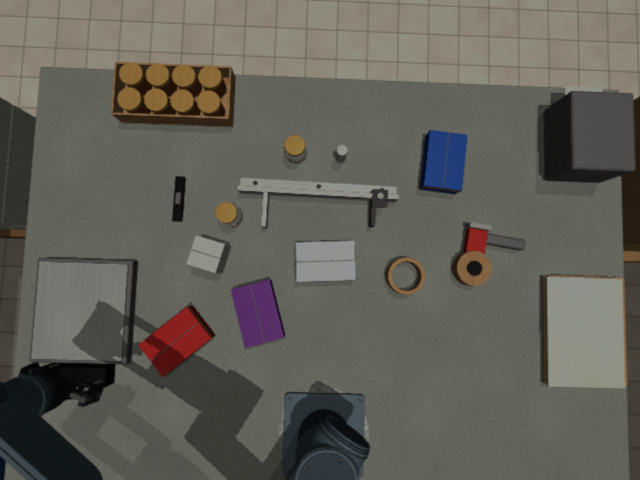

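View pics/side1.png

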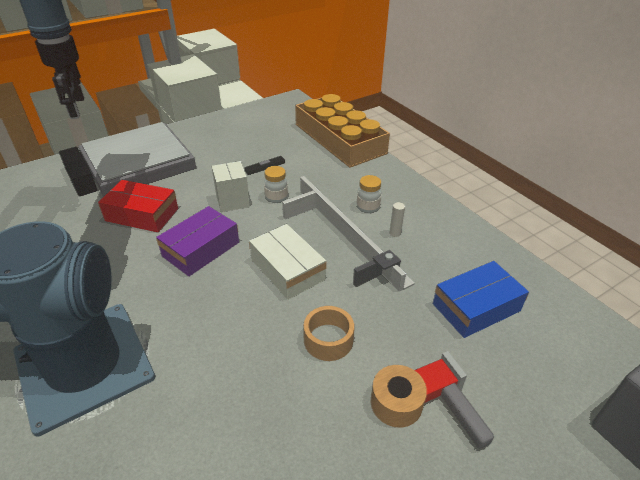

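The pictures show these candidates in the top view: a flat white carton at (325,261), a tall white carton at (207,254), and purple (258,313), red (177,340) and blue (444,160) boxes. I choose (325,261) because it is white, flat and between the robot and the fence. The jig runs (240,186)–(397,193), with the end stop at (265,208) and the slider at (373,208).

```bash
python3 - <<'E'
from h import *
f=dict(np.load('top1.npz')); P=cloud(f)
print('bench z',[np.round(P[v,u],3) for u,v in((325,225),(200,300),(450,220))])
cv2.imwrite('pics/crop1.png',cv2.resize(f['image'][120:320,170:450,::-1],None,fx=2.8,fy=2.8,interpolation=cv2.INTER_CUBIC))
z=P[...,2]; im=f['image'].astype(int)
def rect(u0,u1,v0,v1,lo,hi,name,h):
    m=np.zeros(z.shape,np.uint8); m[v0:v1,u0:u1]=((z>lo)&(z<hi))[v0:v1,u0:u1]
    n,l,s,_=cv2.connectedComponentsWithStats(m); k=1+np.argmax(s[1:,4]); m=l==k
    v,u=np.nonzero(m); q=np.array([ray(f,a,b,h)[:2] for a,b in zip(u,v)])
    r=cv2.minAreaRect((q*1000).astype(np.float32)); print(name,len(u),'zmed',np.round(np.median(z[m]),4),np.round(r[0],1),np.round(r[1],1),round(r[2],2)); return q
rect(285,365,230,290,.05,.07,'carton',.06)
rect(180,235,230,280,.085,.105,'tall',.095)
rect(380,430,250,300,.038,.056,'roll',.048)
rect(210,245,195,230,.07,.09,'jarA',.08)
# fence: top band, excluding slider and stop
m=(z>.042)&(z<.058); v,u=np.nonzero(m)
s=(u>235)&(u<402)&(v>170)&(v<232); 
q=np.array([ray(f,a,b,.05)[:2] for a,b in zip(u[s],v[s])])
np.save('q.npy',q); us,vs=u[s],v[s]
fs=(us>275)&(us<365); d=q[fs]
vx,vy,x0,y0=cv2.fitLine(d.astype(np.float32),cv2.DIST_HUBER,0,.001,.001).ravel(); 
if vy<0: vx,vy=-vx,-vy
ang=np.arctan2(-vx,vy); print('jig yaw',ang,'fence ctr pt',x0,y0)
ex=np.array([np.cos(ang),np.sin(ang)]); ey=np.array([-ex[1],ex[0]])
L=(q-[x0,y0])@np.c_[ex,ey]
print('fence top x range',np.percentile(L[fs,0],[1,5,50,95,99]))
a=L[:,0]<-.02
for nm,sel in(('stop',a&(us<300)),('slide',a&(us>340))):
    print(nm,sel.sum(),L[sel].min(0),L[sel].max(0))
b=abs(L[:,0])<.012; print('fence y',L[b].min(0),L[b].max(0)); print('jig O-frame',ex,ey)
E
```

```text
bench z [array([ 0.54 ,  0.012, -0.001]), array([ 0.331,  0.334, -0.001]), array([ 0.564, -0.325, -0.002])]
carton 2327 zmed 0.0603 [441.5  11.8] [ 99.9 149.8] 3.26
tall 959 zmed 0.0953 [448.2 305.4] [76.6 74.9] 74.75
roll 444 zmed 0.0478 [ 409.7 -197.2] [92.  95.6] 1.61
jarA 359 zmed 0.0798 [555.6 263.7] [50.5 52.4] 1.93
jig yaw -0.023945289 fence ctr pt 0.6177526 0.028672976
fence top x range [-6.66134641e-03 -6.02791462e-03  2.67742815e-05  5.96731435e-03
  6.50057587e-03]
stop 187 [-0.09498896  0.13581627] [-0.02183533  0.213697  ]
slide 122 [-0.07668188 -0.17261793] [-0.02020977 -0.13225606]
fence y [-0.01187156 -0.20288537] [0.01141276 0.2148053 ]
jig O-frame [ 0.9997133 -0.023943 ] [0.023943  0.9997133]
```

View pics/crop1.png

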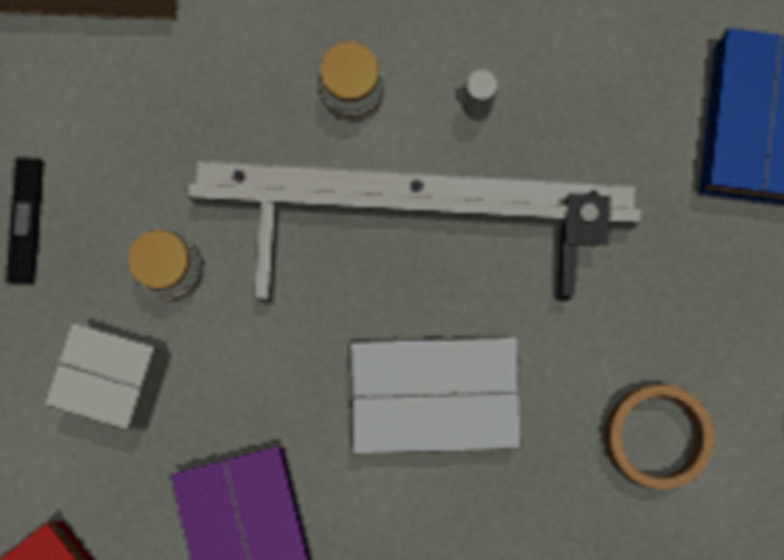

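The crop confirms the flat white carton at jig x = -0.170, y = -0.027. The jig origin is about (0.612, 0.035) with yaw -0.024, and the slider starts at about 0.032. The plan is to push +x partway, then +y near the stop, then +x onto the fence, then +y onto the stop, and finally push the slider.

```bash
cat >> h.py <<'E'
from scipy.spatial.transform import Rotation as R
YAW=-.02394; ex=np.array([np.cos(YAW),np.sin(YAW),0]); ey=np.array([-ex[1],ex[0],0]); O=np.array([.6119,.0348,0])
def J(x,y,z): return list(O+ex*x+ey*y+[0,0,z])
Q=list(R.from_matrix(np.c_[ex,-ey,[0,0,-1]]).as_quat())
def jl(): d=np.array(robot.read_tcp_pos())-O; return np.round([d@ex,d@ey,d[2]],4)
def look(n):
    f=grab('top'); save(f,n); P=cloud(f); z=P[...,2]
    m=((z>.054)&(z<.067)&(P[...,0]>.38)&(P[...,0]<.64)&(abs(P[...,1]-.06)<.16)).astype(np.uint8)
    # white top only
    m&=(f['image'].min(-1)>90).astype(np.uint8)&(f['image'].max(-1).astype(int)-f['image'].min(-1)<40).astype(np.uint8)
    k,l,s,_=cv2.connectedComponentsWithStats(m); m=l==1+np.argmax(s[1:,4]); v,u=np.nonzero(m)
    q=np.array([ray(f,a,b,.06) for a,b in zip(u,v)])-O; q=np.c_[q@ex,q@ey]*1000
    print('carton jig',np.round(cv2.minAreaRect(q.astype(np.float32))[:3],1).tolist() if 0 else [np.round(t,1) for t in cv2.minAreaRect(q.astype(np.float32))]); return f
E
python3 - <<'E'
from h import *
print(robot.nose_length, robot.ik(J(-.262,-.027,.13),Q))
robot.move_to(J(-.262,-.027,.13),Q)
print(robot.read_joint_pos(),robot.read_t())
robot.move_l(J(-.262,-.027,.03),.15,contact_N=10)
print(robot.move_l(J(-.161,-.027,.03),.06,contact_N=20),jl(),robot.read_force(),robot.read_t())
robot.move_l(J(-.195,-.027,.03),.1)
robot.move_l(J(-.195,-.027,.12),.2)
robot.gripper_to(0)
robot.move_l(J(-.13,-.145,.12),.2)
look('a.png'); print(jl(),robot.read_t())
E
```

```text
0.019 [-2.82200474e-01  2.72512783e-02  2.14523175e+00 -4.44089210e-16
  9.69109623e-01  1.31253585e+00]
[-2.81182471e-01  2.72384609e-02  2.14461678e+00  2.03474957e-04
  9.69195939e-01  1.31212127e+00] 2.0667
False [-0.1611 -0.027   0.0301] [-0.90032337  0.79705437  0.01919783] 4.7167
carton jig [array([-101. ,  -30.9]), array([ 99.4, 149.1]), np.float64(0.1)]
[-0.1311 -0.1438  0.1197] 7.45
```

```bash
python3 - <<'E'
from h import *
robot.move_l(J(-.102,-.140,.12),.2)
print(robot.move_l(J(-.102,-.140,.03),.15,contact_N=10))
print(robot.move_l(J(-.102,-.041,.03),.06,contact_N=12),jl(),robot.read_force(),robot.read_t())
robot.move_l(J(-.102,-.075,.03),.15)
robot.move_l(J(-.13,-.075,.12),.2)
robot.move_l(J(-.21,.04,.12),.25)
look('b.png'); print(jl(),robot.read_t())
E
```

```text
True
True [-0.1017 -0.0536  0.0304] [-0.24976713 -2.63495726  3.03122207] 9.6333
carton jig [array([-99.7,  55.2]), array([ 98.2, 150.3]), np.float64(0.2)]
[-0.2088  0.0394  0.1199] 11.3
```

```bash
python3 - <<'E'
from h import *
f=grab('side'); i=f['image'][120:330,150:450,::-1]
cv2.imwrite('pics/c.png',cv2.resize(i,None,fx=2.6,fy=2.6,interpolation=cv2.INTER_CUBIC))
print(robot.read_width())
E
```

```text
-1.747529875035196e-05
```

View pics/c.png

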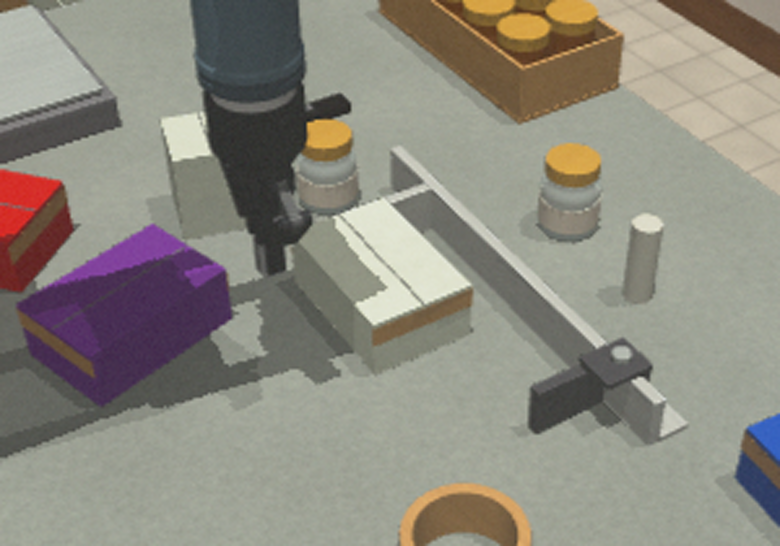

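The carton is square and flat, with its end near the end stop. The knuckles stick out when the gripper is closed, so I turn the hand 90° for the y pushes. Next is the push onto the fence.

```bash
cat >> h.py <<'E'
Q2=list(R.from_matrix(np.c_[ey,ex,[0,0,-1]]).as_quat())
E
python3 - <<'E'
from h import *
robot.gripper_to(.085)
robot.move_l(J(-.18,.048,.12),.2)
print(robot.move_l(J(-.18,.048,.03),.15,contact_N=10))
print(robot.move_l(J(-.118,.048,.03),.06,contact_N=25),jl(),robot.read_force())
print(robot.move_l(J(-.100,.048,.03),.03,contact_N=12),jl(),robot.read_force(),robot.read_t())
robot.move_l(J(-.15,.048,.03),.15)
robot.move_l(J(-.15,.048,.13),.2)
robot.gripper_to(0)
robot.move_to(J(-.06,-.065,.13),Q2)
look('d.png'); print(jl(),robot.read_joint_pos(),robot.read_t())
E
```

```text
False
False [-0.118   0.048   0.0299] [-2.56122246 -0.0042623   0.86256815]
True [-0.11    0.0481  0.0293] [ 0.35053949  1.06648543 -0.34469251] 14.8
carton jig [array([-46.9,  70.6]), array([122.9, 103.9]), np.float64(90.0)]
[-0.0602 -0.0647  0.13  ] [-2.54202060e-01  3.69825819e-01  1.69449874e+00  8.53608011e-05
  1.07749538e+00 -2.29990756e-01] 18.2333
```

```bash
python3 - <<'E'
from h import *
print(robot.move_l(J(-.06,-.065,.03),.15,contact_N=10))
print(robot.move_l(J(-.06,-.015,.03),.04,contact_N=12),jl(),robot.read_force(),robot.read_t())
robot.move_l(J(-.06,-.06,.03),.15)
robot.move_l(J(-.06,-.06,.13),.2)
robot.move_l(J(-.062,-.187,.13),.25)
look('e.png')
print(robot.move_l(J(-.062,-.187,.03),.15,contact_N=10),jl(),robot.read_t())
f=grab('side'); i=f['image'][120:330,200:500,::-1]
cv2.imwrite('pics/f.png',cv2.resize(i,None,fx=2.6,fy=2.6,interpolation=cv2.INTER_CUBIC))
E
```

```text
False
True [-0.0601 -0.0342  0.0299] [ 0.02836218 -1.48565277 -0.01444315] 19.8583
carton jig [array([-47.4,  55.9]), array([104.1, 151.5]), np.float64(1.1)]
False [-0.0614 -0.1868  0.0307] 22.35
```

View pics/f.png

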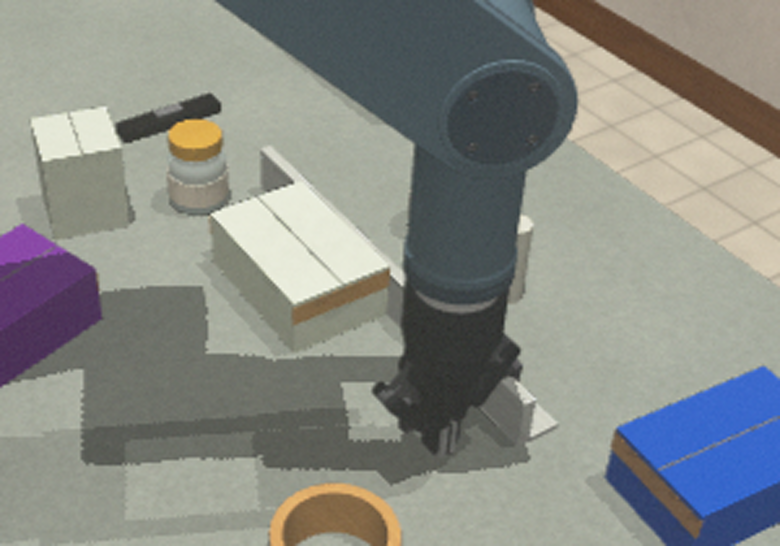

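```bash
python3 - <<'E'
from h import *
print(robot.move_l(J(-.062,-.075,.03),.06,contact_N=15),jl(),robot.read_force(),robot.read_t())
print(robot.move_l(J(-.062,-.025,.03),.03,contact_N=10),jl(),robot.read_force(),robot.read_t())
robot.move_l(J(-.062,-.085,.03),.15)
robot.move_l(J(-.062,-.085,.13),.2)
robot.move_l(J(-.16,-.22,.2),.3)
f=look('g.png'); print(robot.read_t(),jl())
g=grab('side')
a=cv2.resize(f['image'][150:300,200:420],(800,545),interpolation=cv2.INTER_CUBIC)
b=cv2.resize(g['image'][140:300,210:430],(800,582),interpolation=cv2.INTER_CUBIC)
cv2.imwrite('pics/g1.png',a[...,::-1]); cv2.imwrite('pics/g2.png',b[...,::-1])
E
```

```text
False [-0.0619 -0.075   0.03  ] [ 0.68976137  0.16288355 -0.22030029] 24.4167
True [-0.062  -0.0437  0.0298] [-0.86601674 -1.40404691  2.13773314] 25.4667
carton jig [array([-47.3,  55.9]), array([103.8, 152.6]), np.float64(0.8)]
27.3417 [-0.1601 -0.2188  0.1986]
```

View pics/g1.png

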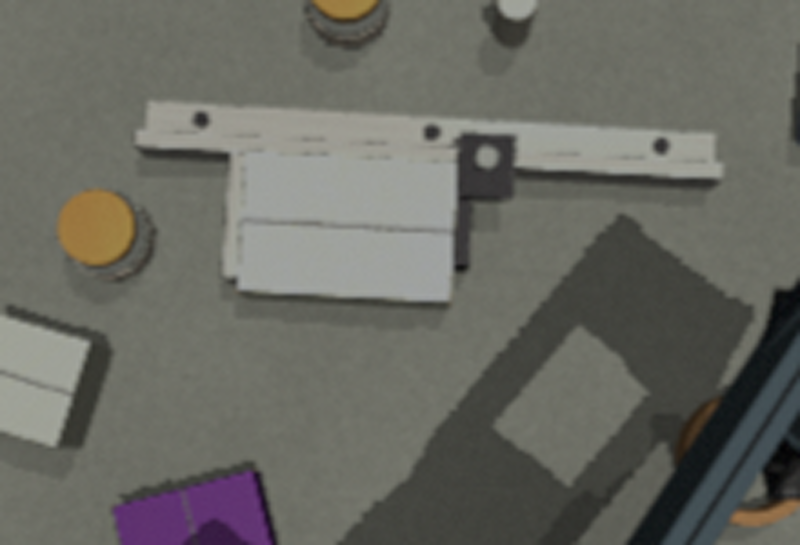

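View pics/g2.png

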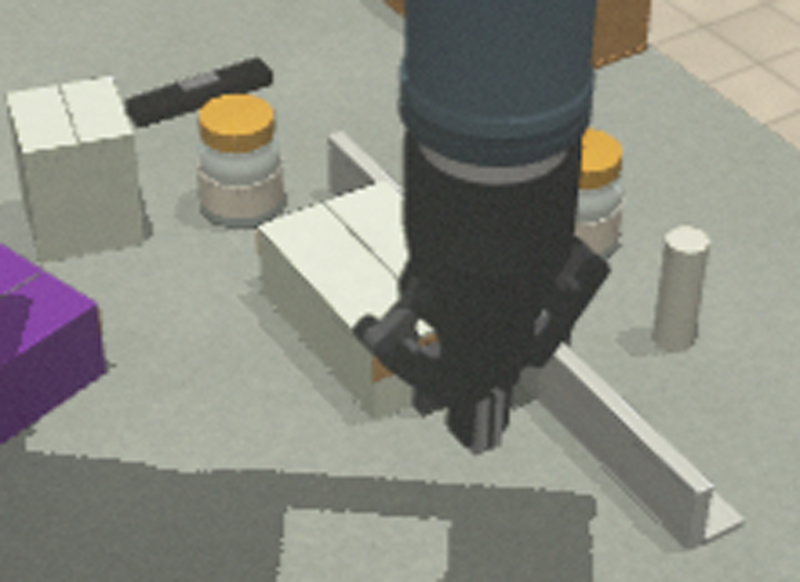

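```bash
python3 - <<'E'
from h import *
f=grab('top'); g=cv2.cvtColor(f['image'],cv2.COLOR_RGB2GRAY).astype(float); g=cv2.GaussianBlur(g,(3,3),0)
us=np.arange(271,320); vs=[]
for u in us:  # subpixel steepest drop along near top edge (~row 231)
    c=-np.diff(g[224:240,u]); k=np.clip(c.argmax(),1,len(c)-2); a,b,d=c[k-1:k+2]; vs.append(224.5+k+.5*(a-d)/(a-2*b+d))
p=np.array([ray(f,u,v,.06) for u,v in zip(us,vs)])-O; q=np.c_[p@ey,p@ex]
s,c=np.polyfit(q[:,0],q[:,1],1); print('near edge slope rad',s,'x at .055',s*.055+c,'resid',np.std(q[:,1]-s*q[:,0]-c))
E
```

```text
near edge slope rad -0.001267216367866309 x at .055 -0.09831864038556513 resid 0.00033582002213622755
```

```bash
python3 -c "
from h import *
print(robot.sign_off(),robot.read_t())"
```

```text
the job is handed in; nothing more can be done
the job is handed in; nothing more can be done
```

I handed the job in after about 28 s of robot time: the carton measures flush against the fence (within about 0.1°) and in against the end stop, the sliding stop is closed up with no visible gap, and the hand is clear; while going down for the first sideways push the gripper touched something, probably the carton's top edge, but it stayed flat.

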